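Close up the cheese sample cabinet

TASK

Close up the small wooden sample cabinet on the bench for the night: push its drawer fully home, push its door fully shut, and push the vent shutter on its top along its rails until it is at the end of its travel, over the vent. The order does not matter. Only push, pick nothing up: the little cheese in the drawer rides in with it, upright, and everything else on the bench and on the cabinet stays where it is.

Things in the scene. Friction and masses are not known exactly. Their poses are not given: they have to be found in the camera images.
- cabinet: fixed pale wooden cabinet, 210 deep (x) x 330 wide (y) x 140 mm high; front faces -x: drawer in its left (+y) half, door in its right half. Origin: underside, 5 mm in front of the case's middle; the closed fronts' outer faces lie at x = -115 mm. On top, 12 mm high rails along y (x = -76 and +16 mm) guide the shutter; vent opening 64 x 84 mm centred at x -30, y -65 mm. Turned up to 0.32 rad
- drawer (a joint): how far the drawer is out, m: 0 = home, its face flush with the closed door; it slides along the cabinet's x (out to -x, up to 0.14) with about 2 N of friction and stays where it is left
- drawer_face (a point): middle of the top edge of the drawer front's outer face, 132 mm above the table; the front is a flat panel 156 wide (y), 124 high, 14 mm thick, without a handle (the darker disc is only a mark); it moves with the drawer
- drawer_floor (a point): middle of the drawer's inner floor (inside 173 mm along x, 128 mm along y, walls 49 mm high inside); it moves with the drawer; axes as the cabinet's
- door (a joint): door angle, rad: 0 = shut; it grows up to 1.7 as the free edge swings out towards the robot and to the right; about 0.06 N m of hinge friction, stays where it is left
- door_hinge (a point): on the door's upright hinge axis, at the cabinet's right front corner, at the height of the door's top edge (132 mm); in the middle of the panel's thickness
- door_edge (a point): top corner of the door's free edge on its outer face, 156 mm from the hinge axis, 132 mm above the table; moves with the door. The door is a flat panel 156 wide, 124 high, 14 mm thick, no handle; push its outer face to shut it. Axes turn with the door: -x is the outer face's outward normal, +y runs from hinge to free edge
- shutter (a joint): how far the vent shutter is open, m: 0 = closed, over the vent; it slides along the cabinet's y (opens to +y, left, up to 0.11), about 1.5 N of friction, stays where it is left
- shutter_rib (a point): top middle of the upright rib on the vent shutter, 180 mm above the table; the rib is 60 long (cabinet's x), 12 thick (y) and stands 31 mm above the flat shutter plate (80 x 100 mm, its upper face 149 mm above the table); push the rib's left (+y) side to close; moves with the shutter
- sample_cheese: little orange waxed cheese, 64 mm diameter, 36 mm high, 0.1 kg, standing loose in the drawer near its front; origin at its underside
- jar: glass jar, 48 mm diameter, 55 mm high, standing loose on the cabinet's top near its back left corner; origin at its underside
- cheese_a: loose orange cheese, 110 mm diameter, 65 mm high, on the table right of the cabinet; origin at its underside
- cheese_b: loose orange cheese, 90 mm diameter, 55 mm high, on the table left of the cabinet, near its front; origin at its underside
- bottle: white bottle, 60 mm diameter, 150 mm high, on the table left of the cabinet; origin at its underside
- brush: 200 mm brush lying on the table between the robot and the cabinet; origin at its underside, x along its length
- cheese_iron: T-shaped cheese iron, 90 mm wide wooden cross handle and a steel blade, 150 mm long overall and 22 mm high, lying on the table in front of the cabinet to the right; origin at its underside, x along the blade
Things that resemble listed ones, but are neither listed nor needed, are in the scene too. What is shaped like the sample_cheese but green is not meant.

How it is judged:
By the outcome, as a careful person would: the job done as asked, in the order asked, and still so for the second after the job is handed in, with the robot touching nothing.
It also fails if it takes over 64 s, if anything falls off the work surface, if the arm or the gripper's body presses on something with over 40 N, if the wrist force passes 120 N, or if a joint passes its speed limit or range.

ROBOT

A 6-joint arm with a two-finger parallel gripper is mounted at the origin on the work surface. World frame = base frame: x ahead of the robot, y to its left, z up, the work surface at z = 0. Lengths are in m, angles in rad, forces in N, time in s.
With the tool pointing down it reaches from about 0.375 to 0.975 m from the base axis. Payload 3.8 kg.
Tool frame: the origin (TCP) lies midway between the tips of the shut fingers; the grasp point (between the pads) lies 19 mm behind it; z points along the fingers, y is the line along which they close (so a half turn about z gives the same grasp; the last joint's range is limited). The gripper opens to 85 mm and grips with 20 to 120 N. Pads are 22 mm wide; open, the fingers measure 114 mm over their backs; the gripper's body (76 mm by 85 mm) begins 54 mm behind the grasp point. The pads swing forward as they close: fully open they stand 13 mm farther back than shut.
Start: joints at [-0.037, 0.264, 1.604, -0, 1.274, -0.037], TCP at [0.675, -0, 0.231] pointing down, gripper open.
Joint ranges: [-2.63, 2.63], [-0.94, 2.18], [0.31, 2.57], [-1.31, 4.45], [0, 2.66], [-2.55, 2.55]. Speed limits (rad/s): [2.57, 2.57, 3.14, 3.14, 3.14, 3.14].

INTERFACE

Orientations are given as a rotation vector (axis times angle).
In Python, from workcell import status, read_camera, workorder, masks_of gives the robot as it stands.
- The arm moves only by the tool drive_tool, never from a script. Its argument "rows" is a list of rows, each a list of 7 numbers: the turn, a rotation vector about the tool's x, y, z in degrees, then the shift along the tool's x, y, z in m, then the opening, from 0 (shut) to 1 (fully open). In form: [[ax, ay, az, tx, ty, tz, claw], ...]. A call has 1 to 8 rows; each row shifts and turns the commanded pose from where the row before left it, along the tool's axes as they then stand; what a row does not reach is not made up. A row lasts 1/12 s, in which the tool goes at most 41.7 mm and 7.16 degrees, less where a joint would pass 70% of its speed; a pose out of reach is approached as far as the arm can. A call is refused whole if a number of a shift passes 0.0417 or a number of a turn 7.16, either way. A call with a gripper value outside its range is refused whole. The fingers move at their own pace and stop on an object; "force" is the grip in N (left out, the last holds). Time passes only in rows, so rows that do not move let the fingers close. It gives the time, the measured TCP pose, the force, the opening and the grip force at its end, in the units of the state.
- status.read_state(): the state, without advancing time (a new reading comes with each control period).
- read_camera(name): name is "scene" or "side" or "wrist"; returns a dict with "color" (420x560x3 uint8, red, green, blue), "intrinsics" (3x3 intrinsics, pixels), "world_from_camera" (4x4, takes a point from camera to world coordinates); the wrist camera has in their place "mount" (4x4, takes a point from camera to tool coordinates, whose origin is the TCP and whose axes are the flange's). Camera axes: x right, y up, looking along -z (the intrinsics and any distortion apply to the point x, -y, -z); pixel columns grow to the right and rows downward; lengths in m; the calibration is good to about 2 mm. The wrist camera is an equidistant fisheye: a pixel r from the principal point sees the ray r / f radians off the axis. A picture is of the moment at which its call begins: read the wrist's pose just before it. There is no depth.
- workorder.finish_job(): hands the job in; it is judged then, once.
Trained networks look in a picture, given as the dict that the camera call returned (one of the last four; its "shot" number tells which), for a name from the list of things; names that differ only in an ending like _2 or _b are one class to them, and where a whole thing is asked for, a point or a joint stands for the part that bears it (a point fixed in the world has none). Each returns a list of dicts, best first, with "score" (0 to 1); they miss things now and then, are a little off and sometimes report something else, mostly with a low value. They report only what shows in the picture. A call takes as long as a camera call. They do not tell look-alikes from the thing itself.
- masks_of(picture, name): "mask" (420x560 bool, what is visible of it) and "bbox" ([left, top, right, bottom] in pixels, round what is visible of it).
The state is a dict: "time": time; "q": joint angles; "joint_vel": joint speeds; "joint_torque": joint torques, N m; "tool_pos": TCP position; "tcp_rot": TCP orientation; "wrist_force": force on the tool from outside, world axes, zero at the start; "torque": the same for the moment, N m; "width": opening from 0.0 (shut) to 1.0 (fully open); "grip_force": force on a finger pad.
Only numpy, scipy, OpenCV 4.12 (cv2) and the standard library are available. Lean on these libraries where they do the work, as an engineer would, in place of code of your own. Each camera call takes 0.05 s, during which the arm holds its last target. There are 200 camera calls.

## Working session

There is one attempt and no reset: what is moved stays moved. The work goes in short steps, Python scripts to look and compute and a tool call to move; the robot and the scene stay as the last step left them, time stands still between calls to the robot, and variables do not carry over. Pictures are saved under pics/ and viewed, at most 10 in all, crops included, and the job is handed in when it is done.

Besides the shell and the picture viewer there is one more tool, called after "Request:" as name(argument=value, ...) on one line, values as JSON. drive_tool: Moves the arm, as the interface text tells. Its arguments: {"type":"object","properties":{"rows":{"type":"array"},"force":{"type":"number"}},"required":["rows"]}

```bash
mkdir -p pics; cat > h.py <<'E'
import numpy as np, cv2
from scipy.spatial.transform import Rotation as R
from workcell import status, read_camera, workorder, masks_of
def save(p,n): cv2.imwrite('pics/'+n,cv2.cvtColor(p['color'],cv2.COLOR_RGB2BGR))
def proj(p,X):
    X=np.atleast_2d(X); T=np.linalg.inv(p['world_from_camera']); c=X@T[:3,:3].T+T[:3,3]
    c=c*[1,-1,-1]; u=c@np.array(p['intrinsics']).T; return u[:,:2]/u[:,2:]
def back(p,uv,z):
    K=np.array(p['intrinsics']);T=np.array(p['world_from_camera'])
    d=np.linalg.inv(K)@[uv[0],uv[1],1]; d=T[:3,:3]@(d*[1,-1,-1]); o=T[:3,3]; return o+d*(z-o[2])/d[2]
E
python3 - <<'E'
from h import *
import pickle
s=status.read_state();print(s['time'],s['tool_pos'],s['tcp_rot'],s['wrist_force'])
P={}
for n in['scene','side']:
    p=read_camera(n);P[n]=p;save(p,n+'0.png');print(n,list(p),p['world_from_camera'],p['intrinsics'])
    for k in['cabinet','drawer','door','shutter','sample_cheese','jar','cheese_a','bottle','brush','cheese_iron']:
        print(k,[(round(m['score'],2),m['bbox']) for m in masks_of(p,k)][:4])
pickle.dump(P,open('P0.pkl','wb'))
E
```

```text
0.0 [6.74280827e-01 1.66088039e-05 2.29976782e-01] [-2.22034445 -2.22030316  0.00239531] [-0.16706108 -0.75332882  0.80217043]
scene ['color', 'intrinsics', 'world_from_camera', 'shot'] [[ 0.70819826 -0.58579424  0.39408163  1.1067062 ]
 [ 0.70582873  0.60022631 -0.37621028 -0.48534505]
 [-0.01615635  0.5445856   0.83854964  1.27000407]
 [ 0.          0.          0.          1.        ]] [[496.391763     0.         287.11535263]
 [  0.         496.391763   221.05444501]
 [  0.           0.           1.        ]]
cabinet [(0.68, [227.5, 179.4, 377.6, 340.9])]
drawer [(0.67, [256.9, 181.6, 297.9, 238.0])]
door [(0.69, [230.9, 214.5, 251.3, 264.4])]
shutter []
sample_cheese [(0.86, [216.4, 210.9, 235.4, 229.4]), (0.52, [329.5, 169.9, 332.6, 177.6]), (0.51, [381.2, 196.7, 403.4, 215.2])]
jar [(0.59, [343.6, 232.3, 360.2, 255.1])]
cheese_a [(0.69, [185.6, 288.5, 229.8, 336.7]), (0.69, [330.3, 185.4, 359.4, 215.9])]
bottle [(0.87, [365.4, 203.9, 389.7, 244.1])]
brush [(0.81, [246.4, 175.5, 293.6, 214.5])]
cheese_iron [(0.86, [160.8, 226.7, 208.6, 256.4]), (0.22, [228.1, 212.1, 252.1, 277.7
[... 507 characters left out ...]
, 321.3, 278.1]), (0.25, [189.8, 154.5, 331.6, 277.9]), (0.21, [184.0, 229.1, 206.3, 276.8])]
door [(0.83, [313.3, 175.7, 332.5, 238.6])]
shutter [(0.66, [247.0, 174.5, 287.1, 202.8])]
sample_cheese [(0.94, [169.0, 285.7, 194.6, 311.3]), (0.86, [256.1, 306.2, 284.3, 329.2]), (0.77, [261.8, 231.3, 285.2, 252.2]), (0.56, [348.2, 235.1, 367.6, 251.9])]
jar [(0.78, [206.6, 176.5, 226.7, 200.1])]
cheese_a [(0.85, [315.9, 168.7, 339.0, 194.3]), (0.64, [220.2, 267.6, 257.8, 304.4]), (0.46, [261.9, 235.3, 284.0, 253.4]), (0.37, [309.6, 253.9, 347.8, 311.7])]
bottle [(0.74, [180.0, 229.2, 206.1, 277.4])]
brush [(0.87, [308.9, 253.8, 349.0, 313.0]), (0.53, [182.5, 226.2, 207.9, 278.9])]
cheese_iron []
```

```bash
python3 - <<'E'
import cv2
a=cv2.imread('pics/scene0.png')[140:360,150:420]; cv2.imwrite('pics/sc.png',cv2.resize(a,None,fx=2.7,fy=2.7,interpolation=cv2.INTER_CUBIC))
a=cv2.imread('pics/side0.png')[130:340,150:400]; cv2.imwrite('pics/sd.png',cv2.resize(a,None,fx=2.8,fy=2.8,interpolation=cv2.INTER_CUBIC))
E
```

```text
(no output)
```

View pics/sc.png

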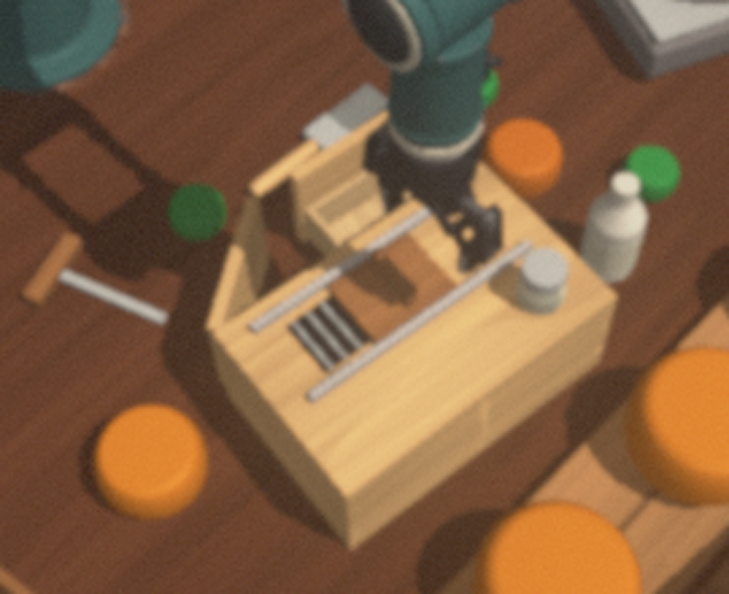

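View pics/sd.png

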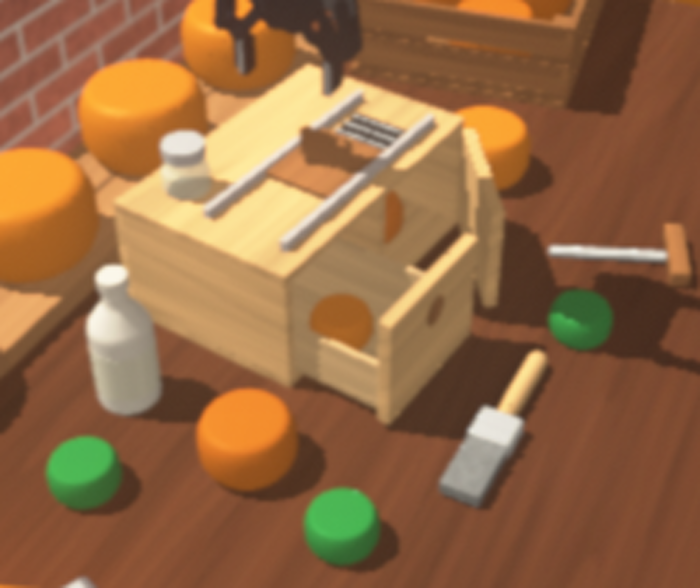

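The scene view shows the cabinet centred near crop (400,330), with the door ajar at (235,255) and the drawer out behind the gripper. The side view shows the drawer front at (430,320), the orange sample cheese in it at (340,320), the rib at (350,145) and the door at (480,215). Look-alikes for the sample cheese are the green ones at (580,320), (342,525) and (85,472), and the bigger orange cheese_b at (247,440). The orange one inside the drawer is the one meant.

```bash
cat > fit.py <<'E'
from h import *
from scipy.optimize import least_squares
def cab(v,X):
    c,s=np.cos(v[2]),np.sin(v[2]); X=np.atleast_2d(X).astype(float); return np.c_[v[0]+c*X[:,0]-s*X[:,1],v[1]+s*X[:,0]+c*X[:,1],X[:,2]]
def door(v,X): # X: thickness x(-7 outer), y from hinge, z
    a=v[4]; c,s=np.cos(a),np.sin(a); X=np.atleast_2d(X).astype(float)
    # +y rotates towards -x : ccw by a
    return cab(v,np.c_[-.108+c*X[:,0]-s*X[:,1], -.160+s*X[:,0]+c*X[:,1], X[:,2]])
def model(v,k):
    t,X=k; X=np.array(X,float)
    if t=='c': return cab(v,X)
    if t=='w': return cab(v,X+[-v[3],0,0])
    if t=='s': return cab(v,X+[0,v[5],0])
    return door(v,X)
WIRE=[]
for t,b in [('c',(-.1,.11,-.165,.165,0,.14)),('w',(-.115,-.101,.002,.158,.008,.132)),('d',(-.007,.007,0,.156,.008,.132)),('s',(-.07,.01,-.115,-.015,.145,.149)),('s',(-.06,0,-.071,-.059,.149,.18))]:
    c=[[b[i],b[2+j],b[4+k]] for i in(0,1) for j in(0,1) for k in(0,1)]
    for i in range(8):
        for m in(1,2,4):
            if not i&m: WIRE.append((t,c[i],c[i|m]))
def draw(p,v,f,box,sc):
    x0,y0,x1,y1=box
    a=cv2.resize(cv2.cvtColor(p['color'],cv2.COLOR_RGB2BGR)[y0:y1,x0:x1],None,fx=sc,fy=sc,interpolation=cv2.INTER_CUBIC)
    for t,A,B in WIRE:
        q=[((proj(p,model(v,(t,X)))[0]+.5-[x0,y0])*sc).astype(int).tolist() for X in(A,B)]
        cv2.line(a,q[0],q[1],{'c':(255,255,0),'w':(255,0,255),'d':(0,255,0),'s':(255,0,0)}[t],1)
    cv2.imwrite('pics/'+f,a)
E
cat > run.py <<'E'
from fit import *
import pickle
P=pickle.load(open('P0.pkl','rb'))
S=lambda u,v:('scene',(150+u/2.7-.5,140+v/2.7-.5)); D=lambda u,v:('side',(150+u/2.8-.5,130+v/2.8-.5))
O=[(S(350,492),('c',[.11,-.165,.14])),(S(208,330),('c',[-.1,-.165,.14])),(S(617,297),('c',[.11,.165,.14])),
(S(350,548),('c',[.11,-.165,0])),(D(287,277),('c',[-.1,.165,.14])),(D(117,205),('c',[.11,.165,.14])),(D(465,120),('c',[-.1,-.165,.14])),(D(290,385),('c',[-.1,.165,0])),
(D(388,322),('w',[-.115,.158,.132])),(D(474,238),('w',[-.115,.002,.132])),(D(390,420),('w',[-.115,.158,.008])),
(S(250,187),('d',[0,.156,.132])),(D(490,305),('d',[0,.156,.008])),
(D(303,128),('s',[0,-.065,.18])),(D(395,165),('s',[-.06,-.065,.18]))]
f=lambda v:np.concatenate([proj(P[c[0]],model(v,k))[0]-c[1] for c,k in O])
r=least_squares(f,[.8,0,-.2,.1,1,.06],loss='soft_l1');print(r.x.round(4));print(r.fun.reshape(-1,2).round(1).tolist())
np.save('v.npy',r.x)
draw(P['scene'],r.x,'fs.png',(150,140,420,360),2.7);draw(P['side'],r.x,'fd.png',(150,130,400,340),2.8)
E
python3 run.py; python3 -c "
import cv2,numpy as np
a=cv2.imread('pics/fs.png');b=cv2.imread('pics/fd.png')
h=min(len(a),len(b));c=np.hstack([a[:h],b[:h]]);cv2.imwrite('pics/f.png',cv2.resize(c,(800,int(h*800/c.shape[1]))))"
```

```text
[ 0.6755 -0.0236 -0.1257  0.0895  0.713   0.0641]
[[-2.0, 1.1], [1.4, 0.4], [-0.3, -1.0], [-0.2, 0.2], [0.2, 0.9], [-0.8, -0.3], [0.6, -0.2], [0.9, 1.8], [0.1, 0.7], [0.4, -1.2], [-1.3, 1.0], [0.6, 2.9], [1.2, 1.4], [0.2, -0.0], [-15.2, -6.8]]
```

View pics/f.png

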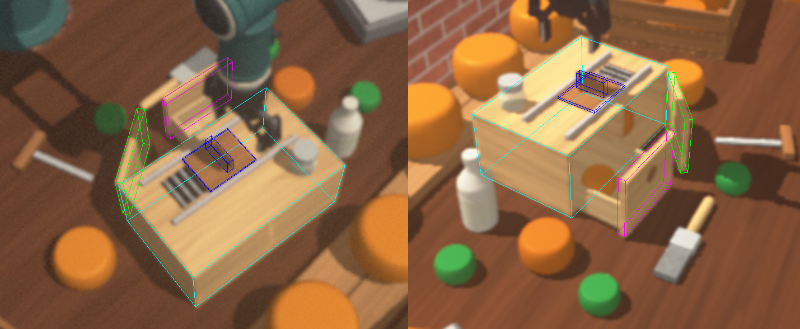

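Wireframe fit: the cabinet edges, drawer front, door and shutter plate all lie on the picture in both views. So the drawer is out about 0.09, the door is at about 0.71 rad and the shutter is open about 0.064. Shutter first: shut the claw, line up with the cabinet and go down left of the rib.

Request:
drive_tool(rows=[[0,0,7.16,0,0,0,0],[0,0,0,0.009,-0.013,0,0],[0,0,0,0.008,-0.013,0,0],[0,0,0,0,0,0,0],[0,0,0,0,0,0,0],[0,0,0,0,0,0,0],[0,0,0,0,0,0,0],[0,0,0,0,0,0,0]], force=40)

```text
time: 1.77
tool_pos: [0.6518, 0.0197, 0.2313]
tcp_rot: [2.356, 2.078, 0.0]
wrist_force: [-0.9, -0.8, -0.3]
width: 0.003
grip_force: 0.0
```

Request:
drive_tool(rows=[[0,0,0,0,0,0.025,0],[0,0,0,0,0,0.025,0],[0,0,0,0,0,0.018,0],[0,0,0,0,0,0,0]])

```text
time: 2.1
tool_pos: [0.6482, 0.0197, 0.1579]
tcp_rot: [-2.352, -2.074, 0.01]
wrist_force: [-0.3, -0.4, 0.1]
width: -0.003
grip_force: 0.0
```

```bash
python3 - <<'E'
from fit import *
v=np.load('v.npy');s=status.read_state();d=np.array(s['tool_pos'])-[v[0],v[1],0];print(s['width'],s['wrist_force'],R.from_euler('z',-v[2]).apply(d))
p=read_camera('side');draw(p,v,'s1.png',(190,120,390,280),4)
E
```

```text
-0.002789959810088133 [-0.26411643 -0.44541944  0.07072802] [-0.03253242  0.03955953  0.15791418]
```

View pics/s1.png

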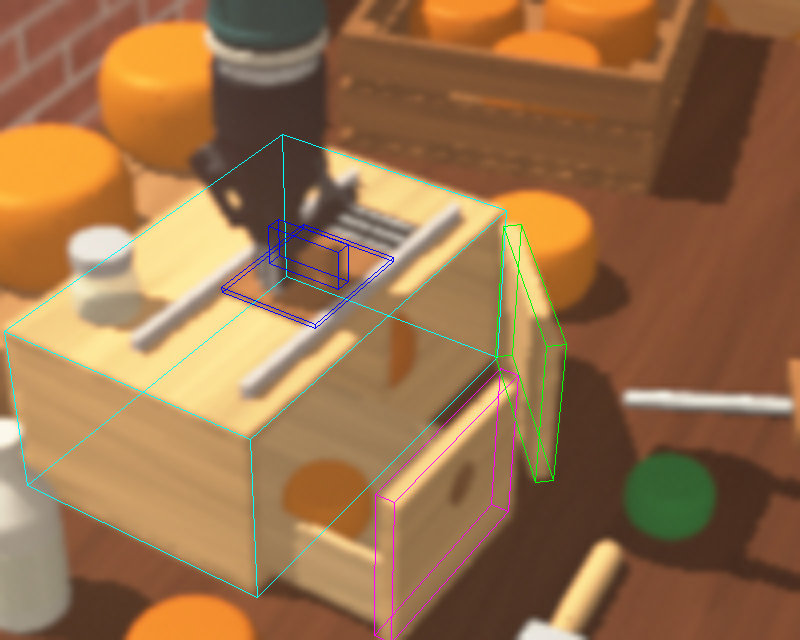

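The picture shows the shut fingers at (270,275), left of the rib (310,255) and clear of both rails. Pushing right.

Request:
drive_tool(rows=[[0,0,0,-0.008,0,0,0],[0,0,0,-0.01,0,0,0],[0,0,0,-0.01,0,0,0],[0,0,0,-0.01,0,0,0],[0,0,0,-0.01,0,0,0],[0,0,0,-0.01,0,0,0],[0,0,0,-0.01,0,0,0],[0,0,0,-0.01,0,0,0]])

```text
time: 2.82
tool_pos: [0.6416, -0.0584, 0.1637]
tcp_rot: [2.356, 2.078, 0.001]
wrist_force: [0.4, 1.2, 1.8]
width: 0.005
grip_force: 1.0
```

Request:
drive_tool(rows=[[0,0,0,-0.003,0,0,0],[0,0,0,-0.003,0,0,0]])

```text
time: 2.98
tool_pos: [0.6406, -0.0641, 0.1632]
tcp_rot: [-2.357, -2.077, 0.0]
wrist_force: [0.9, 1.8, 1.3]
width: -0.002
grip_force: 0.8
```

Request:
drive_tool(rows=[[0,0,0,-0.003,0,0,0],[0,0,0,-0.002,0,0,0]])

```text
time: 3.15
tool_pos: [0.6401, -0.0671, 0.1631]
tcp_rot: [-2.355, -2.076, -0.002]
wrist_force: [0.3, 8.9, 2.1]
width: -0.0
grip_force: 4.7
```

Request:
drive_tool(rows=[[0,0,0,-0.002,0,0,0],[0,0,0,-0.002,0,0,0]])

```text
time: 3.32
tool_pos: [0.6401, -0.0672, 0.1632]
tcp_rot: [-2.352, -2.074, -0.01]
wrist_force: [1.9, 20.4, 1.3]
width: 0.001
grip_force: 9.8
```

Shutter is at its stop: the force jumped where predicted. Now back off, rise, and travel to in front of the drawer.

Request:
drive_tool(rows=[[0,0,0,0.012,0,0,0],[0,0,0,0,0,-0.03,0],[0,0,0,0,0,-0.03,0],[0,0,0,0.019,-0.036,0,0],[0,0,0,0.019,-0.036,0,0],[0,0,0,0.019,-0.036,0,0],[0,0,0,0.019,-0.036,0,0],[0,0,0,0.019,-0.036,0,0]])

```text
time: 3.98
tool_pos: [0.4725, 0.0569, 0.2227]
tcp_rot: [2.356, 2.078, -0.002]
wrist_force: [0.5, 0.7, 1.5]
width: -0.001
grip_force: 0.0
```

Request:
drive_tool(rows=[[0,0,0,0.019,-0.036,0,0],[0,0,0,0,0,0,0],[0,0,0,0,0,0,0]])

```text
time: 4.23
tool_pos: [0.4395, 0.0805, 0.223]
tcp_rot: [2.352, 2.082, -0.001]
wrist_force: [0.2, 0.5, 0.2]
width: -0.0
grip_force: 0.0
```

```bash
cat > where.py <<'E'
from fit import *
v=np.load('v.npy');s=status.read_state();d=np.array(s['tool_pos'])-[v[0],v[1],0];print(s['wrist_force'],R.from_euler('z',-v[2]).apply(d),(R.from_euler('z',-v[2])*R.from_rotvec(s['tcp_rot'])).as_matrix().round(3).tolist())
E
python3 where.py; python3 - <<'E'
from fit import *
v=np.load('v.npy')
p=read_camera('scene');draw(p,v,'s2.png',(190,140,390,290),4)
E
```

```text
[0.16320934 0.5220059  0.22560059] [-0.24722746  0.0736566   0.22300958] [[-0.004, 1.0, 0.0], [1.0, 0.004, -0.001], [-0.001, 0.0, -1.0]]
```

View pics/s2.png

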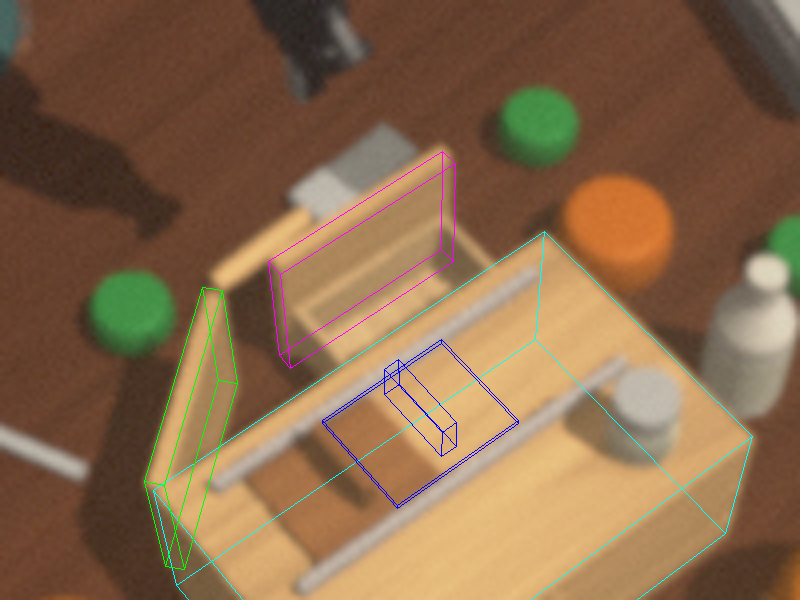

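The shutter now covers the vent, and the tool is in front of the drawer with the fingers above the brush. Going down, then pushing the drawer gently.

Request:
drive_tool(rows=[[0,0,0,0,0,0.035,0],[0,0,0,0,0,0.035,0],[0,0,0,0,0,0.035,0],[0,0,0,0.005,0,0.018,0],[0,0,0,0,0,0,0]])

```text
time: 4.7
tool_pos: [0.4388, 0.0836, 0.0954]
tcp_rot: [-2.353, -2.074, 0.013]
wrist_force: [0.7, -0.4, -0.2]
width: 0.003
grip_force: 0.0
```

Request:
drive_tool(rows=[[0,0,0,0,0.003,0,0],[0,0,0,0,0.004,0,0],[0,0,0,0,0.004,0,0],[0,0,0,0,0.004,0,0],[0,0,0,0,0.004,0,0],[0,0,0,0,0.004,0,0],[0,0,0,0,0.004,0,0],[0,0,0,0,0.004,0,0]])

```text
time: 5.37
tool_pos: [0.4727, 0.0809, 0.1005]
tcp_rot: [-2.356, -2.078, 0.0]
wrist_force: [-2.1, 0.7, 1.7]
width: 0.004
grip_force: 1.2
```

Request:
drive_tool(rows=[[0,0,0,0,0.004,0,0],[0,0,0,0,0.005,0,0],[0,0,0,0,0.005,0,0],[0,0,0,0,0.005,0,0],[0,0,0,0,0.005,0,0],[0,0,0,0,0.005,0,0],[0,0,0,0,0.005,0,0],[0,0,0,0,0.005,0,0]])

```text
time: 6.03
tool_pos: [0.5116, 0.0759, 0.1002]
tcp_rot: [-2.356, -2.078, 0.0]
wrist_force: [-2.0, -0.5, 1.3]
width: -0.001
grip_force: 1.2
```

```bash
python3 where.py
```

```text
[-2.04411341 -0.48057779  1.26033788] [-0.17503933  0.07815032  0.10021082] [[-0.001, 1.0, -0.0], [1.0, 0.001, -0.0], [-0.0, -0.0, -1.0]]
```

Request:
drive_tool(rows=[[0,0,0,0,0.005,0,0],[0,0,0,0,0.005,0,0],[0,0,0,0,0.005,0,0],[0,0,0,0,0.005,0,0],[0,0,0,0,0.005,0,0],[0,0,0,0,0.004,0,0],[0,0,0,0,0.004,0,0],[0,0,0,0,0.003,0,0]])

```text
time: 6.7
tool_pos: [0.5474, 0.0713, 0.1002]
tcp_rot: [2.356, 2.078, -0.0]
wrist_force: [-3.3, -0.2, 1.8]
width: -0.002
grip_force: 1.1
```

Request:
drive_tool(rows=[[0,0,0,0,0.002,0,0],[0,0,0,0,0.002,0,0],[0,0,0,0,0.002,0,0]])

```text
time: 6.95
tool_pos: [0.5529, 0.0707, 0.1002]
tcp_rot: [-2.356, -2.078, 0.0]
wrist_force: [-1.0, -0.9, 0.9]
width: 0.001
grip_force: 1.1
```

```bash
python3 where.py
```

```text
[-0.95103908 -0.94283496  0.92168376] [-0.13348836  0.07816163  0.10020029] [[-0.001, 1.0, -0.0], [1.0, 0.001, -0.0], [-0.0, -0.0, -1.0]]
```

Request:
drive_tool(rows=[[0,0,0,0,0.002,0,0],[0,0,0,0,0.002,0,0]])

```text
time: 7.12
tool_pos: [0.5568, 0.0702, 0.1002]
tcp_rot: [-2.356, -2.078, 0.0]
wrist_force: [-1.7, -0.5, 1.4]
width: 0.006
grip_force: 1.1
```

Request:
drive_tool(rows=[[0,0,0,0,0.002,0,0],[0,0,0,0,0.001,0,0]])

```text
time: 7.28
tool_pos: [0.5587, 0.07, 0.1001]
tcp_rot: [-2.354, -2.077, 0.004]
wrist_force: [-8.5, -0.1, 6.2]
width: 0.003
grip_force: 4.3
```

Request:
drive_tool(rows=[[0,0,0,0,0.002,0,0],[0,0,0,0,0.001,0,0]])

```text
time: 7.45
tool_pos: [0.5587, 0.0699, 0.1001]
tcp_rot: [-2.351, -2.074, 0.011]
wrist_force: [-18.4, 1.1, 14.2]
width: -0.001
grip_force: 9.2
```

```bash
python3 where.py
```

```text
[-18.37584143   1.0586244   14.17919272] [-0.12764052  0.07813968  0.10014311] [[-0.0, 1.0, -0.01], [1.0, 0.0, -0.001], [-0.001, -0.01, -1.0]]
```

Drawer is hard against its stop. Backing away and moving across in front of the door.

Request:
drive_tool(rows=[[0,0,0,0,-0.014,0,0],[0,0,0,0,-0.04,0,0],[0,0,0,0,-0.04,0,0],[0,0,0,0,-0.04,0,0],[0,0,0,-0.036,0,0,0],[0,0,0,-0.036,0,0,0],[0,0,0,-0.036,0,0,0],[0,0,0,-0.035,0,0,0]])

```text
time: 8.12
tool_pos: [0.4129, -0.0565, 0.1012]
tcp_rot: [2.351, 2.079, 0.004]
wrist_force: [1.2, -0.0, 0.1]
width: -0.001
grip_force: 0.0
```

Request:
drive_tool(rows=[[0,0,0,0,0,0,0],[0,0,0,0,0,0,0]])

```text
time: 8.28
tool_pos: [0.4129, -0.0571, 0.1009]
tcp_rot: [2.359, 2.072, 0.003]
wrist_force: [0.5, -0.1, -0.2]
width: 0.0
grip_force: 0.0
```

```bash
python3 where.py; python3 - <<'E'
from fit import *
v=np.load('v.npy');v[3]=0;v[5]=0
p=read_camera('scene');draw(p,v,'s3.png',(190,140,390,290),4)
E
```

```text
[ 0.4569785  -0.05276927 -0.23144317] [-0.25629813 -0.06617021  0.10094131] [[0.004, 1.0, 0.003], [1.0, -0.004, 0.0], [0.0, 0.003, -1.0]]
```

View pics/s3.png

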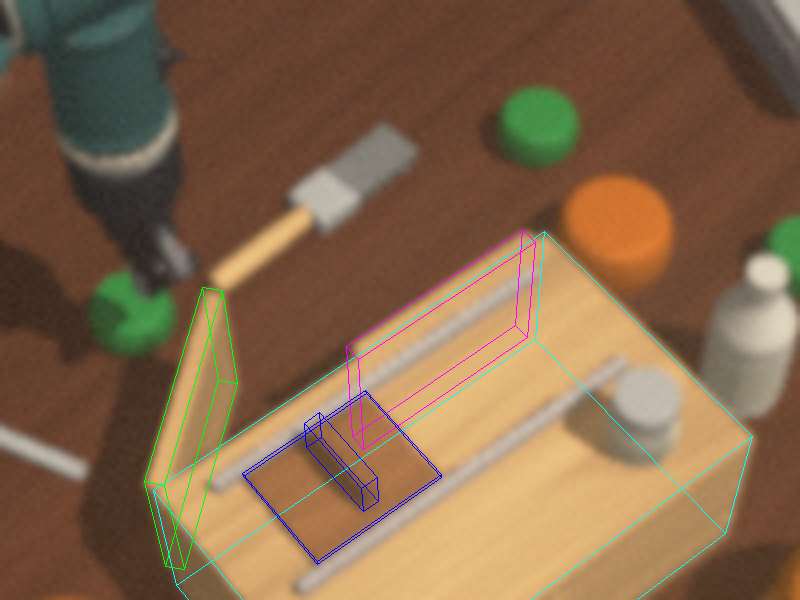

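The drawer and shutter lie on their closed outlines. The fingers (150,285) stand outside the door's face (205,370). Pushing the door.

Request:
drive_tool(rows=[[0,0,0,0,0.008,0,0],[0,0,0,0,0.008,0,0],[0,0,0,0,0.008,0,0],[0,0,0,0,0.008,0,0],[0,0,0,0,0.008,0,0],[0,0,0,0,0.008,0,0],[0,0,0,0,0.008,0,0],[0,0,0,0,0.008,0,0]])

```text
time: 9.0
tool_pos: [0.4761, -0.0635, 0.1]
tcp_rot: [-2.355, -2.078, 0.001]
wrist_force: [-1.3, -0.1, 1.1]
width: -0.001
grip_force: 0.5
```

Request:
drive_tool(rows=[[0,0,0,0,0.008,0,0],[0,0,0,0,0.008,0,0],[0,0,0,0,0.008,0,0],[0,0,0,0,0.008,0,0],[0,0,0,0,0.008,0,0],[0,0,0,0,0.006,0,0],[0,0,0,0,0.005,0,0],[0,0,0,0,0.004,0,0]])

```text
time: 9.67
tool_pos: [0.5308, -0.0706, 0.1003]
tcp_rot: [2.356, 2.078, 0.0]
wrist_force: [-0.6, 0.3, 0.7]
width: 0.001
grip_force: 0.5
```

```bash
python3 where.py
```

```text
[-0.62469952  0.33354253  0.66715372] [-0.13767142 -0.06474751  0.10034851] [[-0.001, 1.0, 0.0], [1.0, 0.001, 0.0], [0.0, 0.0, -1.0]]
```

Request:
drive_tool(rows=[[0,0,0,0,0.003,0,0],[0,0,0,0,0.003,0,0],[0,0,0,0,0.002,0,0],[0,0,0,0,0.002,0,0]])

```text
time: 10.0
tool_pos: [0.5401, -0.0717, 0.1003]
tcp_rot: [2.356, 2.078, 0.0]
wrist_force: [-0.8, 0.8, 0.5]
width: -0.001
grip_force: 0.4
```

Request:
drive_tool(rows=[[0,0,0,0,0.002,0,0],[0,0,0,0,0.002,0,0]])

```text
time: 10.17
tool_pos: [0.5406, -0.0718, 0.1002]
tcp_rot: [-2.351, -2.075, 0.008]
wrist_force: [-16.3, 2.6, 13.9]
width: -0.0
grip_force: 8.6
```

```bash
python3 where.py
```

```text
[-16.32045505   2.60062249  13.92157407] [-0.12782368 -0.06469737  0.10015145] [[-0.001, 1.0, -0.008], [1.0, 0.001, 0.0], [0.0, -0.008, -1.0]]
```

The door stopped at the same depth as the drawer. Backing off and checking.

Request:
drive_tool(rows=[[0,0,0,0,-0.01,0,0],[0,0,0,0,-0.03,0,0],[0,0,0,0,-0.04,0,0],[0,0,0,0,-0.03,-0.02,0],[0,0,0,-0.02,0,-0.04,0],[0,0,0,0,0,0,0],[0,0,0,0,0,0,0]])

```text
time: 10.75
tool_pos: [0.4342, -0.078, 0.1603]
tcp_rot: [2.352, 2.073, 0.006]
wrist_force: [0.1, -0.3, -0.4]
width: 0.001
grip_force: 0.0
```

```bash
python3 - <<'E'
from fit import *
import pickle
v=np.load('v.npy');v[3:]=0
P=pickle.load(open('P0.pkl','rb'))
for n,b,f in[('scene',(190,140,390,290),'e1.png'),('side',(180,130,380,280),'e2.png')]:
    p=read_camera(n);draw(p,v,f,b,2)
    q=p
    for k in['jar','bottle','cheese_a','brush','cheese_iron','sample_cheese']: print(n,k,[(round(m['score'],2),m['bbox']) for m in masks_of(p,k)][:4])
a=np.vstack([cv2.resize(cv2.imread('pics/e%d.png'%i),(533,300)) if 0 else cv2.imread('pics/e%d.png'%i) for i in(1,2)]);cv2.imwrite('pics/e.png',a)
E
```

```text
scene jar [(0.93, [341.9, 230.1, 362.8, 255.6])]
scene bottle [(0.61, [364.9, 206.2, 390.3, 242.5])]
scene cheese_a [(0.9, [187.1, 288.7, 230.3, 334.6]), (0.67, [276.8, 198.4, 324.0, 230.5]), (0.58, [329.1, 184.5, 361.5, 215.1])]
scene brush [(0.8, [243.8, 175.4, 295.7, 212.8])]
scene cheese_iron [(0.81, [159.1, 225.5, 204.6, 256.0]), (0.58, [328.4, 184.3, 359.3, 214.9])]
scene sample_cheese [(0.88, [381.5, 193.0, 402.0, 214.9]), (0.73, [215.0, 210.5, 235.8, 232.5]), (0.69, [316.1, 160.6, 331.9, 181.5]), (0.18, [364.6, 205.6, 388.8, 246.2])]
side jar [(0.59, [207.7, 178.7, 224.3, 200.3]), (0.26, [261.9, 165.4, 297.5, 191.5])]
side bottle [(0.78, [181.3, 226.0, 206.6, 279.1])]
side cheese_a [(0.85, [314.8, 168.4, 338.5, 195.5]), (0.57, [220.5, 267.7, 257.0, 306.0])]
side brush [(0.98, [306.9, 255.7, 346.6, 309.3]), (0.24, [256.9, 165.3, 299.8, 188.3])]
side cheese_iron [(0.78, [348.5, 210.3, 397.9, 232.7])]
side sample_cheese [(0.81, [255.3, 305.7, 285.5, 330.6]), (0.65, [168.2, 284.4, 194.2, 312.2]), (0.6, [346.5, 234.9, 367.4, 250.8]), (0.3, [258.6, 165.9, 297.8, 189.4])]
```

View pics/e.png

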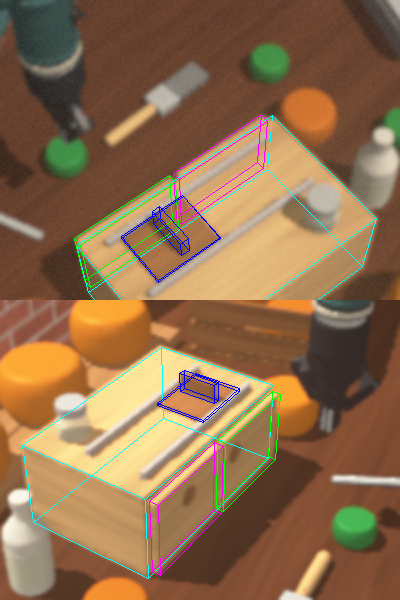

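Both views show the drawer, door and shutter on their closed outlines. The jar, bottle, cheeses, brush and cheese iron are where they were, and the robot is clear.

```bash
python3 -c "
from workcell import workorder;print(workorder.finish_job())"
```

```text
the job is handed in; nothing more can be done
None
```

The drawer, door and shutter are each pushed to their stops and the job is handed in at about 11 s; nothing else on the bench or cabinet moved, but the cheese shut in the drawer couldn't be seen to check that it stayed upright.

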